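Roll the thick dowel onto the line of the marking-out board

TASK

Two round wooden dowels lie on the marking-out board, one on each side of its line. With a fingertip, push the top of the thicker dowel sideways so that it rolls (not drags) until it lies centred along the line, ready for marking out. Touch it only on its upper half, never pinch or lift it, and leave the thinner dowel, the tools and everything else where they are.

Things in the scene. Friction and masses are not known exactly. Their poses are not given: they have to be found in the camera images.
- dowel_thick: the thicker wooden dowel: cylinder, 32 mm diameter, 110 mm long, about 70 g, roughly parallel to the line, 50 to 80 mm to either side of it. Origin mid-axis, 16 mm above the board; x along the dowel; y and z turn as it rolls (z up at the start). It rolls under a light press (2 to 3 N) of a tip on its top, which travels twice as far as the dowel: take several short strokes. It stays where it is let go.
- dowel_thin: the thinner wooden dowel, of the same wood: 18 mm diameter, 110 mm long, on the other side of the line from the thick one; leave it alone. Origin at the middle of its axis, x along it
- board: plywood marking-out board, screwed to the bench: 200 mm (its x) by 340 mm (its y) by 18 mm thick. Origin at the centre of its underside, on the bench top; z up
- line_mid (a point): middle of the dark line on the board's upper face (18 mm above the bench). Axes as the board's: the line runs along x, 3 mm wide and 190 mm long with a short cross tick at each end; the dowels roll along y
- spanner: steel spanner, 24 x 162 x 8 mm, lying on the board near its -y edge, parallel to the line; origin at the centre of its underside, y along it
- pliers: pliers with blue handles, 53 x 165 x 12 mm, lying on the board near its +y edge, parallel to the line; origin at the centre of its underside, y along them
- mug: white mug, 86 mm high, 83 mm across, on the bench to the right of the board; origin at the centre of its underside
- jar: small screw jar, 58 mm diameter, 72 mm high, on the bench to the left of the board, near the front; origin at the centre of its underside
- tape_measure: tape measure, 39 x 86 x 60 mm, on the bench to the left of the board, farther back; origin at the centre of its underside

How it is judged:
By the outcome, as a careful person would: the job done as asked, in the order asked, and still so for the second after the job is handed in, with the robot touching nothing.
It also fails if it takes over 51 s, if anything falls off the work surface, if the arm or the gripper's body presses on something with over 40 N, if the wrist force passes 120 N, or if a joint passes its speed limit or range.

ROBOT

A 6-joint arm with a two-finger parallel gripper is mounted at the origin on a cart in front of the work surface, level with it; the furniture and walls round the work are solid. World frame = base frame: x ahead of the robot, y to its left, z up, the work surface at z = 0. Lengths are in m, angles in degrees, forces in N, time in s.
With the tool pointing down it reaches from about 0.25 to 0.725 m from the base axis. Payload 9.7 kg.
Tool frame: the origin (TCP) lies between the finger pads; the fingertips stand 19 mm ahead of it and the grasp point (between the pads) is the TCP; z points along the fingers, y is the line along which they close (so a half turn about z gives the same grasp; the last joint's range is limited). The gripper opens to 85 mm and grips with 20 to 120 N. Pads are 22 mm wide; open, the fingers measure 114 mm over their backs; the gripper's body (76 mm by 85 mm) begins 54 mm behind the grasp point. The pads swing forward as they close: fully open they stand 13 mm farther back than shut.
Start: joints at [68.411, 4.979, 10.078, 95.1, 0, 90], TCP at [0.202, 0.511, 0.25] pointing down, gripper open.
Joint ranges: [-179.16, 179.16], [-48.56, 103.87], [-65.8, 70.77], [-126.05, 130.52], [-82.76, 87.17], [-180, 180]. Speed limits (degrees/s): [127.2, 127.2, 147.25, 180, 180, 180].

INTERFACE

Orientations are given as [roll, pitch, yaw] about the fixed x, y, z axes, in that order (R = Rz(yaw) Ry(pitch) Rx(roll)).
In Python, from workcell import telemetry, camera, calibration, workorder gives the robot as it stands.
- The arm moves only by the tool play_rows, never from a script. Its argument "increments" is a list of rows, each a list of 3 entries, a list of its own where there are three numbers: the shift along the tool's x, y, z in mm, then the turn, a rotation vector about the tool's x, y, z in degrees, then the closure, from 0 (fully open) to 1 (shut). In form: [[[x, y, z], [ax, ay, az], jaw], ...]. A call has 1 to 20 rows; each row is the pose to reach, as a shift and turn from the pose commanded when the call began, along the tool's axes at that moment; what a row does not reach only later rows make up. A row lasts 1/10 s, in which the tool goes at most 50 mm and 8.59 degrees, less where a joint would pass 70% of its speed; a pose out of reach is approached as far as the arm can. A call with a gripper value outside its range is refused whole. The fingers move at their own pace and stop on an object; "grip_force" is the grip in N (left out, the last holds). Time passes only in rows, so rows that repeat a pose let the fingers close. It gives the time, the measured TCP pose, the force, the opening and the grip force at its end, in the units of the state.
- telemetry.get_obs(): the state, without advancing time (a new reading comes with each control period).
- camera(name): name is "scene" or "top" or "wrist"; returns (picture, depth): 420x560x3 uint8, red, green, blue; 420x560 float32, m along the optical axis (not along the pixel's ray), 0 where there is no reading.
- calibration(name): a dict with "vertical_fov" (degrees; the focal length in pixels is half the picture's height over the tangent of half this angle, whatever the lens; pixels are square), "cx", "cy" (the principal point, pixels), "k1" (the pictures are not rectified: a ray, as slopes to the right and down, at radius r is drawn at 1 + k1 r^2 times it, then the intrinsics apply), "rvec" (rotation vector, rad) and "tvec" (3), from world to camera coordinates, as OpenCV has them; the wrist camera has in their place "hand_eye" (4x4, takes a point from camera to tool coordinates, whose origin is the TCP and whose axes are the flange's). Camera axes: x right, y down, z forward; pixel columns grow to the right and rows downward; lengths in m; the calibration is good to about 2 mm. A picture is of the moment at which its call begins: read the wrist's pose just before it. calibration takes no time and is no camera call.
- workorder.job_done(): hands the job in; it is judged then, once.
The state is a dict: "time": time; "q": joint angles; "qd": joint speeds; "joint_efforts": joint torques, N m; "ee_pos": TCP position; "tcp_rot": TCP orientation; "wrist_force": force on the tool from outside, world axes, zero at the start; "torque": the same for the moment, N m; "opening": finger opening in m; "grasp_force": force on a finger pad.
Only numpy, scipy, OpenCV 4.12 (cv2) and the standard library are available. Lean on these libraries where they do the work, as an engineer would, in place of code of your own. Each camera call takes 0.05 s, during which the arm holds its last target. There are 200 camera calls.

## Working session

There is one attempt and no reset: what is moved stays moved. The work goes in short steps, Python scripts to look and compute and a tool call to move; the robot and the scene stay as the last step left them, time stands still between calls to the robot, and variables do not carry over. Pictures are saved under pics/ and viewed, at most 10 in all, crops included, and the job is handed in when it is done.

Besides the shell and the picture viewer there is one more tool, called after ">>>" as name(argument=value, ...) on one line, values as JSON. play_rows: Moves the arm, as the interface text tells. Its arguments: {"type":"object","properties":{"increments":{"type":"array"},"grip_force":{"type":"number"}},"required":["increments"]}

```bash
mkdir -p pics; cat > h.py <<'E'
import numpy as np, cv2
from scipy.spatial.transform import Rotation as R
from workcell import telemetry, camera, calibration, workorder
def cam(name, obs=None):
    c=calibration(name)
    f=210/np.tan(np.radians(c["vertical_fov"])/2)
    if "rvec" in c:
        Rm=cv2.Rodrigues(np.array(c["rvec"],float))[0]; Rw=Rm.T; o=-Rm.T@np.array(c["tvec"],float).ravel()
    else:
        he=np.array(c["hand_eye"]); Rt=R.from_euler('xyz',obs["tcp_rot"],degrees=True).as_matrix()
        Rw=Rt@he[:3,:3]; o=Rt@he[:3,3]+np.array(obs["ee_pos"])
    K=np.array([[f,0,c["cx"]],[0,f,c["cy"]],[0,0,1.]]); return K,np.array([c["k1"],0,0,0.]),Rw,o
def rays(uv,C):
    K,d,Rw,o=C
    n=cv2.undistortPoints(np.array(uv,float).reshape(-1,1,2),K,d).reshape(-1,2)
    return np.c_[n,np.ones(len(n))]@Rw.T
def onplane(uv,C,z):
    r=rays(uv,C); o=C[3]; return o+r*((z-o[2])/r[:,2])[:,None]
def proj(P,C):
    K,d,Rw,o=C
    return cv2.projectPoints(np.array(P,float).reshape(-1,1,3),cv2.Rodrigues(Rw.T)[0],-Rw.T@o,K,d)[0].reshape(-1,2)
def save(n,im): cv2.imwrite(n,cv2.cvtColor(im,cv2.COLOR_RGB2BGR))
E
python3 - <<'E'
from h import *
o=telemetry.get_obs(); print(o)
for n in ("scene","top"):
    im,d=camera(n); save(f"pics/{n}0.png",im); np.savez(f"{n}0.npz",im=im,d=d); print(calibration(n))
E
```

```text
{'time': 0.0, 'q': array([ 6.84126384e+01,  5.01037364e+00,  1.00357984e+01,  9.50986692e+01,
       -8.12474111e-04,  9.00004945e+01]), 'qd': array([-0.07521328, -0.13461381, -0.01643874, -0.01771629,  0.08287042,
        0.05179994]), 'joint_efforts': array([ 1.05775111e-03, -5.20385993e+01,  4.64806366e+01,  1.60574808e-02,
        1.02458800e-04, -7.51021986e-06]), 'ee_pos': array([0.20228886, 0.51124254, 0.24960205]), 'tcp_rot': array([-1.79926756e+02,  8.13105619e-04,  1.58412145e+02]), 'wrist_force': array([-0.10246066, -1.01285766,  0.03194035]), 'torque': array([ 0.00205768, -0.00127863, -0.0332279 ]), 'grasp_force': 0.0, 'opening': 0.08545643783281578}
{'vertical_fov': 48.2163433901934, 'cx': 286.06936396198705, 'cy': 218.01451451397546, 'k1': 0.051011243736193104, 'rvec': array([ 2.23979889, -0.7629141 ,  0.2988367 ]), 'tvec': array([-0.33279503,  0.32078358,  1.11898952])}
{'vertical_fov': 42.62083861383606, 'cx': 289.45273414216905, 'cy': 211.007830264706, 'k1': -0.07200633619474656, 'rvec': array([ 2.18384183, -2.15468798,  0.07718915]), 'tvec': array([0.08746533, 0.53537482, 1.50269824])}
```

View pics/top0.png

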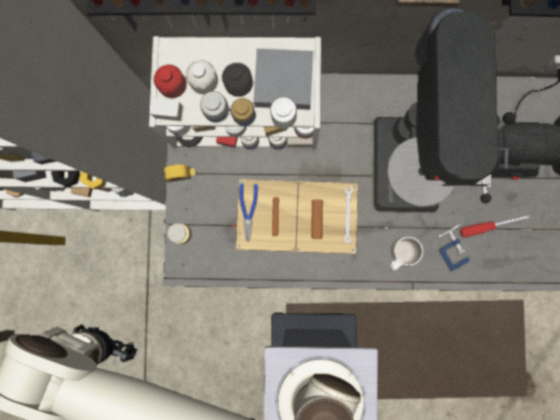

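View pics/scene0.png

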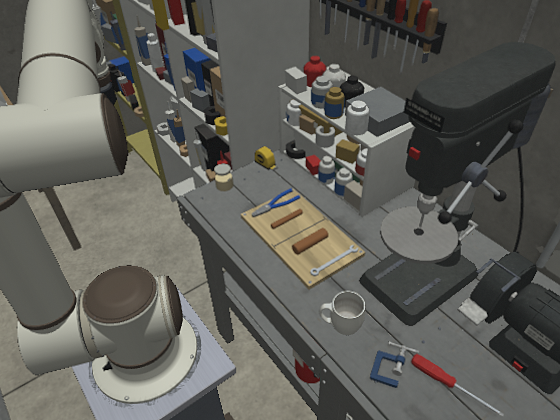

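Top view: thick dowel at (317,219), right of the line (297,216), thin one at (275,216), pliers at (248,212), spanner at (348,215). Both views show clear space above the board. Next I'll measure.

```bash
cat > m.py <<'E'
from h import *
def comps(im,C,roi):
    x0,y0,x1,y1=roi
    hsv=cv2.cvtColor(im,cv2.COLOR_RGB2HSV).astype(int)
    out=[]
    r,g,b=[im[...,i].astype(int) for i in range(3)]
    m=((r-b>50)&(r<195)&(hsv[...,1]>135)).astype(np.uint8); k=np.zeros_like(m); k[y0:y1,x0:x1]=1; m*=k
    n,l,s,c=cv2.connectedComponentsWithStats(m)
    for i in range(1,n):
        if s[i,4]>60:
            out.append((c[i],cv2.minAreaRect(np.argwhere(l==i)[:,::-1].astype(np.float32)),s[i]))
    return out
E
python3 - <<'E'
from m import *
im=np.load("top0.npz")["im"]; C=cam("top")
for y in (190,205,216,235): print(y,[tuple(int(v) for v in im[y,x]) for x in range(268,326,3)])
for c in comps(im,C,(238,180,358,254)):
    print(c[0].round(1),c[1],c[2]); 
    for z in (.018,.034): print(onplane(cv2.boxPoints(c[1]),C,z).round(4).tolist(), onplane([c[0]],C,z).round(4))
print(onplane([[238,181],[357,183],[357,254],[237,250],[297,184],[296,250]],C,.018).round(4))
save("pics/topc.png",cv2.resize(im[172:262,228:368],(784,504),interpolation=cv2.INTER_CUBIC))
E
```

```text
190 [(208, 184, 137), (206, 181, 135), (207, 183, 135), (211, 186, 141), (213, 187, 138), (210, 184, 137), (217, 190, 143), (217, 192, 142), (217, 193, 144), (212, 187, 141), (171, 151, 120), (213, 188, 142), (214, 190, 142), (212, 187, 138), (212, 188, 139), (207, 184, 135), (208, 183, 135), (206, 183, 133), (208, 184, 138), (206, 181, 134)]
205 [(216, 191, 141), (210, 182, 135), (154, 105, 71), (157, 111, 75), (224, 199, 147), (228, 204, 152), (227, 201, 150), (227, 202, 150), (227, 203, 153), (225, 201, 149), (205, 181, 135), (229, 205, 154), (228, 204, 152), (227, 201, 150), (215, 188, 139), (152, 106, 72), (168, 114, 76), (162, 109, 72), (165, 128, 89), (224, 198, 147)]
216 [(212, 185, 138), (198, 170, 126), (159, 105, 72), (159, 112, 78), (206, 183, 135), (208, 183, 135), (208, 183, 135), (207, 182, 135), (203, 178, 131), (195, 172, 129), (195, 172, 129), (216, 190, 141), (223, 195, 146), (220, 195, 143), (210, 182, 134), (154, 107, 71), (166, 113, 75), (160, 107, 71), (170, 135, 95), (224, 198, 148)]
235 [(226, 201, 150), (212, 184, 134), (167, 129, 90), (179, 146, 103), (221,
[... 437 characters left out ...]
.139, 0.018], [0.5711, 0.1287, 0.018], [0.4684, 0.1322, 0.018]] [[0.5139 0.1359 0.018 ]]
[[0.4681, 0.1416, 0.034], [0.5697, 0.1382, 0.034], [0.5693, 0.1281, 0.034], [0.4677, 0.1315, 0.034]] [[0.5128 0.1352 0.034 ]]
[316.7 218.9] ((316.5, 219.0), (36.0, 9.0), 90.0) [312 201  10  37 305]
[[0.5641, 0.0309, 0.018], [0.5645, 0.0052, 0.018], [0.4619, 0.0043, 0.018], [0.4615, 0.0298, 0.018]] [[0.513  0.0169 0.018 ]]
[[0.5624, 0.0313, 0.034], [0.5627, 0.0059, 0.034], [0.4613, 0.005, 0.034], [0.4609, 0.0302, 0.034]] [[0.5119 0.0175 0.034 ]]
[[ 0.6192  0.2435  0.018 ]
 [ 0.6175 -0.0972  0.018 ]
 [ 0.4151 -0.0979  0.018 ]
 [ 0.4218  0.242   0.018 ]
 [ 0.6125  0.0743  0.018 ]
 [ 0.4242  0.0747  0.018 ]]
```

View pics/topc.png

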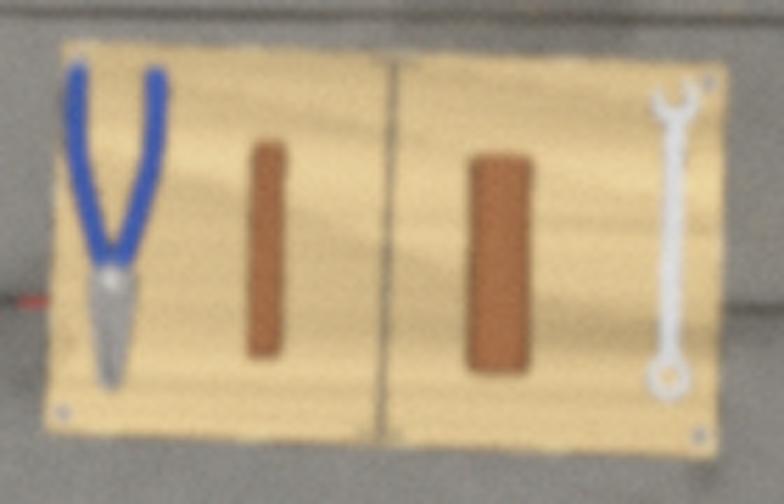

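The crop shows the line from (395,60) to (380,435), and the thick dowel centred at (500,263), nearly parallel to it. In world coordinates the thick dowel is at about (0.512, 0.0175) and the line at y≈0.0745. The board measures about 0.20 × 0.34 m, which matches. I'll move above it with the fingers shut and look with the wrist camera.

>>> play_rows(increments=[[[-465,-323,0],[0,0,68.4],1],[[-465,-323,0],[0,0,68.4],1],[[-465,-323,0],[0,0,68.4],1],[[-465,-323,0],[0,0,68.4],1],[[-465,-323,0],[0,0,68.4],1],[[-465,-323,0],[0,0,68.4],1],[[-465,-323,0],[0,0,68.4],1],[[-465,-323,0],[0,0,68.4],1],[[-465,-323,0],[0,0,68.4],1],[[-465,-323,0],[0,0,68.4],1],[[-465,-323,0],[0,0,68.4],1],[[-465,-323,0],[0,0,68.4],1],[[-465,-323,0],[0,0,68.4],1],[[-465,-323,0],[0,0,68.4],1],[[-465,-323,0],[0,0,68.4],1],[[-465,-323,0],[0,0,68.4],1],[[-465,-323,0],[0,0,68.4],1],[[-465,-323,0],[0,0,68.4],1]], grip_force=20)

```text
time: 1.9
ee_pos: [0.5157, 0.0406, 0.2505]
tcp_rot: [180.0, -0.0, 90.1]
wrist_force: [-0.5, 0.0, -0.4]
opening: -0.0001
grasp_force: 0.0
```

```bash
python3 - <<'E'
from h import *
o=telemetry.get_obs(); im,d=camera("wrist"); save("pics/w1.png",im); np.savez("w1.npz",im=im,d=d,p=o["ee_pos"],r=o["tcp_rot"])
print(o["time"],o["ee_pos"],o["tcp_rot"],o["wrist_force"],calibration("wrist"))
E
```

```text
1.9 [0.5156835  0.04058828 0.25047723] [ 1.79980768e+02 -4.97251436e-04  9.00709151e+01] [-5.30928080e-01  1.31179911e-04 -4.36641160e-01] {'vertical_fov': 67.99662395375825, 'cx': 276.24880513541603, 'cy': 205.96566438628227, 'k1': 0.020625557018937507, 'hand_eye': array([[-3.47811943e-04, -9.59869360e-01, -2.80447305e-01,
         7.14981078e-02],
       [ 9.99999644e-01, -1.18175003e-04, -8.35733666e-04,
         5.39084328e-04],
       [ 7.69053278e-04, -2.80447496e-01,  9.59869059e-01,
        -1.23637031e-01],
       [ 0.00000000e+00,  0.00000000e+00,  0.00000000e+00,
         1.00000000e+00]])}
```

View pics/w1.png

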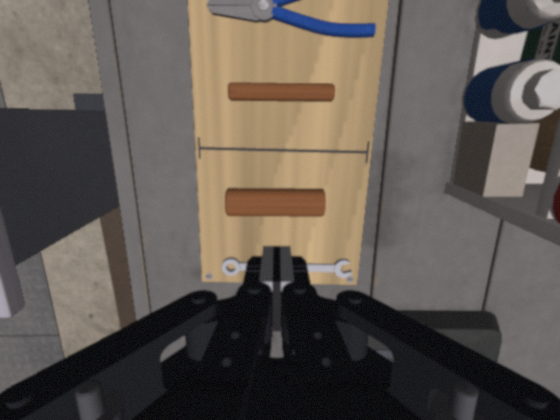

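The wrist view shows the line from (199,149) to (367,153), the thick dowel at (275,202), the thin one at (281,92), and the shut fingertips at (277,250).

```bash
cat > w.py <<'E'
from h import *
def measure(im,o):
    C=cam("wrist",o)
    r,g,b=[im[...,i].astype(int) for i in range(3)]
    m=((r-b>45)&(r*1.0/(g+1)>1.45)).astype(np.uint8)
    Pl=proj([[0.518,0.0745,0.018]],C)[0]
    n,l,s,c=cv2.connectedComponentsWithStats(m); res={}
    for i in range(1,n):
        if s[i,4]>700 and abs(c[i][0]-Pl[0])<110 and s[i,2]>60 and s[i,2]<300:
            cols=np.arange(s[i,0]+8,s[i,0]+s[i,2]-8); uv=[]
            for u in cols:
                v=np.where(l[:,u]==i)[0]; uv.append((u,(v.min()+v.max())/2))
            zz=.034 if np.median([np.sum(l[:,u]==i) for u in cols])>s[i,2]*.23 else .027
            P=onplane(uv,C,zz); p=np.polyfit(P[:,0],P[:,1],1)
            e=onplane([(s[i,0],c[i][1]),(s[i,0]+s[i,2],c[i][1])],C,zz)[:,0]
            print("dowel z",zz,"px",c[i].round(1),"size",s[i,2:4],"x ends",e.round(4),"y at mid",np.polyval(p,e.mean()).round(4),"angle",np.degrees(np.arctan(p[0])).round(2)); res[zz]=(e.mean(),p)
    # line: dark ridge near expected row on light board
    uv=[]; gr=im.mean(2)
    for x in np.arange(.43,.605,.004):
        a,b2=proj([[x,.0745-.012,.018],[x,.0745+.012,.018]],C)
        t=np.linspace(0,1,200); U=a+(b2-a)*t[:,None]
        val=cv2.remap(gr.astype(np.float32),U[:,0].astype(np.float32)[None],U[:,1].astype(np.float32)[None],cv2.INTER_LINEAR)[0]
        if val.min()<np.median(val)-25:
            w=np.clip(np.median(val)-15-val,0,None); uv.append((w[:,None]*U).sum(0)/w.sum())
    P=onplane(uv,C,.018); p=np.polyfit(P[:,0],P[:,1],1)
    for _ in range(3):
        e=abs(np.polyval(p,P[:,0])-P[:,1]); p=np.polyfit(P[e<.0012,0],P[e<.0012,1],1)
    print("line n",len(P),"used",(e<.0012).sum(),"angle",np.degrees(np.arctan(p[0])).round(2),"y(0.513)",np.polyval(p,.513).round(4))
    if .034 in res:
        x,q=res[.034]; print("remaining y",(np.polyval(p,x)-np.polyval(q,x)).round(4),"d-angle",np.degrees(np.arctan(p[0])-np.arctan(q[0])).round(2))
def look(n):
    o=telemetry.get_obs(); im,d=camera("wrist"); save(f"pics/{n}.png",im)
    print(o["time"],np.round(o["ee_pos"],4),np.round(o["tcp_rot"],2),np.round(o["wrist_force"],2)); measure(im,o); return im,o
E
python3 - <<'E'
from w import *
z=np.load("w1.npz"); o={"ee_pos":z["p"],"tcp_rot":z["r"]}; measure(z["im"],o)
C=cam("wrist",o); print("ticks",onplane([(199,149),(367,153)],C,.018).round(4))
d=z["d"]
for u,v in ((275,200),(275,170),(277,252)): print(u,v,d[v,u],(C[3]+rays([(u,v)],C)*d[v,u]).round(4))
E
```

```text
dowel z 0.027 px [280.6  91.6] size [105  16] x ends [0.4665 0.5763] y at mid 0.1353 angle -0.43
dowel z 0.034 px [274.6 202. ] size [98 26] x ends [0.4591 0.5701] y at mid 0.0174 angle 0.04
line n 44 used 44 angle -1.32 y(0.513) 0.0745
remaining y 0.057 d-angle -1.36
ticks [[0.4287 0.075  0.018 ]
 [0.6187 0.0706 0.018 ]]
275 200 0.33752933 [[0.5147 0.0236 0.0483]]
275 170 0.35923347 [[0.5146 0.0512 0.0177]]
277 252 0.14228185 [[0.5164 0.052  0.2434]]
```

The wrist and top views agree: dowel at y = 0.0174, 57 mm from the line, which is turned −1.36° relative to the dowel. Descending to just above its top, slightly behind it.

>>> play_rows(increments=[[[-30,-1,50],[0,0,0],1],[[-30,-1,100],[0,0,0],1],[[-30,-1,150],[0,0,0],1],[[-30,-1,177],[0,0,0],1],[[-30,-1,177],[0,0,0],1],[[-30,-1,177],[0,0,0],1],[[-30,-1,177],[0,0,0],1]])

```text
time: 2.65
ee_pos: [0.515, 0.0101, 0.0736]
tcp_rot: [180.0, 0.0, 90.0]
wrist_force: [-0.0, -0.5, -0.1]
opening: -0.0002
grasp_force: 0.0
```

```bash
python3 - <<'E'
from w import *
o=telemetry.get_obs(); im,d=camera("wrist"); save("pics/w2.png",im); C=cam("wrist",o)
print(o["ee_pos"],o["wrist_force"]); print(proj([o["ee_pos"]+[0,0,-.019],[.515,.0174,.05]],C))
E
```

```text
[0.51499509 0.01005212 0.07359705] [-0.00227439 -0.50558974 -0.08778873]
[[275.43614549 262.7894882 ]
 [275.46166783 245.62200757]]
```

View pics/w2.png

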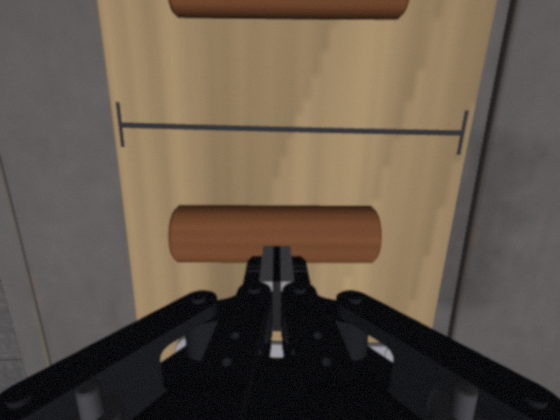

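The tip (front edge at row 247) is just over the dowel's crown, about row 245. The line is at rows 125–132. Pressing down in small steps.

>>> play_rows(increments=[[[0,0,3],[0,0,0],1],[[0,0,4],[0,0,0],1],[[0,0,4.6],[0,0,0],1],[[0,0,4.6],[0,0,0],1],[[0,0,4.6],[0,0,0],1]])

```text
time: 3.2
ee_pos: [0.515, 0.01, 0.0689]
tcp_rot: [180.0, -0.0, 90.0]
wrist_force: [-3.0, -0.1, 3.2]
opening: 0.0002
grasp_force: 1.8
```

>>> play_rows(increments=[[[2,0,0],[0,0,0],1],[[4,0,0],[0,0,0],1],[[6,0,0],[0,0,0],1],[[8,0,0],[0,0,0],1],[[10,0,0],[0,0,0],1],[[10,0,0],[0,0,0],1]])

```text
time: 3.8
ee_pos: [0.515, 0.0204, 0.0689]
tcp_rot: [180.0, -0.0, 90.0]
wrist_force: [-1.7, -0.2, 5.9]
opening: -0.0004
grasp_force: 2.6
```

```bash
python3 - <<'E'
from w import *
o=telemetry.get_obs(); im,d=camera("wrist"); save("pics/w3.png",im); C=cam("wrist",o)
print(o["wrist_force"])
r,g,b=[im[...,i].astype(int) for i in range(3)]
m=(r/(g+1)>1.45)&(r-b>45)
# upper-front silhouette edge of the dowel -> tangent ray to cylinder radius 16 mm at z=.034
def axis(us):
    P=[]
    for u in us:
        v=np.where(m[150:300,u])[0]+150
        if len(v)<5: continue
        ry=rays([(u,v.min()-.5)],C)[0]; o0=C[3]
        # in y-z plane: axis at (y,.034) at distance .016 from ray, on the robot side (-y)
        n=np.array([-ry[2],ry[1]])/np.hypot(ry[1],ry[2]); 
        ys=[(s*.016-n[1]*(.034-o0[2]))/n[0]+o0[1] for s in (1,-1)]
        y=min(ys); t=(.040-o0[2])/ry[2]; P.append((o0[0]+ry[0]*t,y))
    return np.array(P)
P=axis(list(range(185,245,4))+list(range(310,370,4))); p=np.polyfit(P[:,0],P[:,1],1)
print(len(P),"axis y at .5146",np.polyval(p,.5146),"angle",np.degrees(p[0]))
E
```

```text
[-1.71054076 -0.2281928   5.86542098]
30 axis y at .5146 0.019456888230358654 angle -0.42437080709855846
```

```bash
cat > a.py <<'E'
from w import *
def near(n):
    o=telemetry.get_obs(); im,d=camera("wrist"); save(f"pics/{n}.png",im); C=cam("wrist",o)
    r,g,b=[im[...,i].astype(int) for i in range(3)]; m=((r/(g+1)>1.45)&(r-b>45)).astype(np.uint8); o0=C[3]
    nn,l,s,c=cv2.connectedComponentsWithStats(m)
    e=proj([[.5146,o["ee_pos"][1],.04]],C)[0]
    k=max((i for i in range(1,nn) if s[i,1]>40),key=lambda i:s[i,4]); P=[]
    # union of columns of parts at the same rows
    rows=slice(max(s[k,1]-6,0),s[k,1]+s[k,3]+6)
    for u in list(range(185,245,3))+list(range(310,370,3)):
        v=np.where(m[rows,u])[0]+rows.start
        if len(v)<5: continue
        ry=rays([(u,v.min()-.5)],C)[0]; q=np.array([-ry[2],ry[1]])/np.hypot(ry[1],ry[2])
        y=min((sg*.016-q[1]*(.034-o0[2]))/q[0]+o0[1] for sg in (1,-1)); P.append((o0[0]+ry[0]*(.04-o0[2])/ry[2],y))
    P=np.array(P); p=np.polyfit(P[:,0],P[:,1],1)
    print(o["time"],"F",np.round(o["wrist_force"],1),"tcp",np.round(o["ee_pos"],4),"axis y(.5146)",np.polyval(p,.5146).round(4),"angle",np.degrees(p[0]).round(2))
E
python3 - <<'E'
from w import *
z=cv2.imread("pics/w2.png")[...,::-1]
E
sed -i 's/o=telemetry.get_obs(); im,d=camera("wrist"); save(f"pics\/{n}.png",im); C=cam("wrist",o)$/pass/' /dev/null
python3 - <<'E'
import a
from h import *
# check on w2 picture (before any push; true axis .0174)
class T: pass
obs={"time":2.65,"wrist_force":np.zeros(3),"ee_pos":np.array([.515,.01005,.0736]),"tcp_rot":[180,0,90.]}
a.telemetry=T(); a.telemetry.get_obs=lambda:obs
a.camera=lambda n:(cv2.imread("pics/w2.png")[...,::-1].copy(),None)
a.near("tmp")
E
```

```text
2.65 F [0. 0. 0.] tcp [0.515  0.01   0.0736] axis y(.5146) 0.0146 angle -0.26sed: couldn't edit /dev/null: not a regular file
```

>>> play_rows(increments=[[[2,0,0],[0,0,0],1],[[4,0,0],[0,0,0],1],[[6,0,0],[0,0,0],1],[[6,0,0],[0,0,0],1]])

```text
time: 4.25
ee_pos: [0.515, 0.0264, 0.0689]
tcp_rot: [180.0, -0.0, 90.0]
wrist_force: [-1.9, -0.2, 4.4]
opening: 0.0
grasp_force: 2.6
```

```bash
python3 -c "
import a; a.near('w4')"
```

```text
4.25 F [-1.9 -0.2  4.4] tcp [0.515  0.0264 0.0689] axis y(.5146) 0.0222 angle -0.2
```

The dowel moves half the tip travel (4.9 per 10.3 mm, 7.6 per 16.3 mm), so it is rolling cleanly. This near-view estimate reads 2.8 mm low. I'll finish the stroke, lift, go back and stroke again with a slight turn to align the dowel.

>>> play_rows(increments=[[[3,0,0],[0,0,0],1],[[6,0,0],[0,0,0],1],[[9,0,0],[0,0,0],1],[[12,0,0],[0,0,0],1],[[14,0,0],[0,0,0],1],[[14,0,0],[0,0,0],1],[[14,0,-4],[0,0,0],1],[[10,0,-6],[0,0,0],1],[[-2,0,-6],[0,0,0],1],[[-2,0,-4],[0,0,0],1],[[-2,0,-1],[0,0,0],1],[[-2,0,0],[0,0,0],1],[[-2,0,0],[0,0,0],1]])

```text
time: 5.6
ee_pos: [0.5149, 0.024, 0.0688]
tcp_rot: [180.0, 0.0, 90.0]
wrist_force: [-0.7, -0.3, 3.1]
opening: -0.0001
grasp_force: 1.7
```

>>> play_rows(increments=[[[3,0,0],[0,0,0.2],1],[[6,0,0],[0,0,0.4],1],[[9,0,0],[0,0,0.6],1],[[12,0,0],[0,0,0.8],1],[[15,0,0],[0,0,1],1],[[18,0,0],[0,0,1.2],1],[[21,0,0],[0,0,1.4],1],[[24,0,0],[0,0,1.6],1],[[27,0,0],[0,0,1.6],1],[[30,0,0],[0,0,1.6],1],[[30,0,0],[0,0,1.6],1]])

```text
time: 6.7
ee_pos: [0.5149, 0.0546, 0.0689]
tcp_rot: [180.0, -0.0, 88.4]
wrist_force: [-0.6, -0.1, 4.2]
opening: 0.0004
grasp_force: 2.6
```

```bash
python3 -c "
import a; a.near('w5')"
```

```text
6.7 F [-0.6 -0.1  4.2] tcp [0.5149 0.0546 0.0689] axis y(.5146) 0.045 angle -0.56
```

View pics/w5.png

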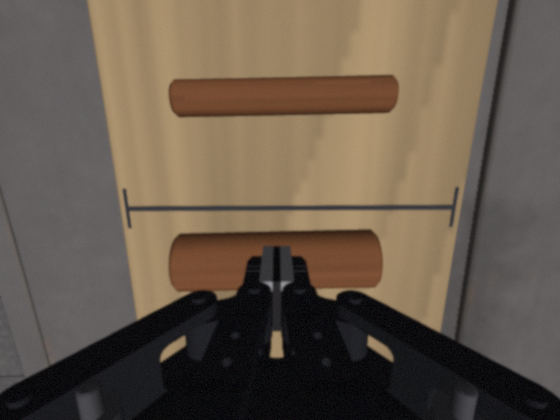

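The dowel is about 27 mm short of the line (line at row 208, dowel at row 261). It still has about 0.7° to turn, so the next stroke goes toward its −x end with a little twist.

>>> play_rows(increments=[[[0,0,-4],[0,0,0],1],[[-4,-10,-6],[0,0,-1],1],[[-14,-33,-6],[0,0,-1.5],1],[[-14,-33,-4],[0,0,-1.5],1],[[-14,-33,-1],[0,0,-1.5],1],[[-14,-33,0],[0,0,-1.5],1],[[-14,-33,0],[0,0,-1.5],1],[[-11,-33,0],[0,0,-1],1],[[-8,-33,0],[0,0,-0.5],1],[[-5,-33,0],[0,0,0],1],[[-2,-33,0],[0,0,0.5],1],[[1,-33,0],[0,0,1],1],[[4,-33,0],[0,0,1.5],1],[[7,-33,0],[0,0,2],1],[[10,-33,0],[0,0,2.5],1],[[12,-33,0],[0,0,3],1],[[12,-33,0],[0,0,3],1]])

```text
time: 8.45
ee_pos: [0.4824, 0.0674, 0.0689]
tcp_rot: [-180.0, -0.0, 85.4]
wrist_force: [-3.9, 0.7, 5.8]
opening: 0.0001
grasp_force: 2.8
```

```bash
python3 - <<'E'
from h import *
o=telemetry.get_obs(); print(o["wrist_force"]); im,d=camera("top"); save("pics/t2.png",cv2.resize(im[172:262,228:368],(784,504),interpolation=cv2.INTER_CUBIC))
im,d=camera("wrist"); save("pics/w6.png",im)
E
```

```text
[-3.88091736  0.6731876   5.8314883 ]
```

View pics/w6.png

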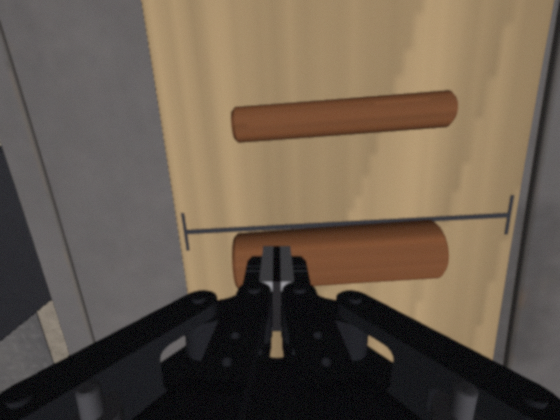

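The dowel is close behind the line, with a small angle left. I'll lift up for a clean measurement.

>>> play_rows(increments=[[[0,0,-10],[0,0,0],1],[[0,0,-45],[0,0,0],1],[[-27,35,-90],[0,0,-3.3],1],[[-27,35,-130],[0,0,-3.3],1],[[-27,35,-130],[0,0,-3.3],1],[[-27,35,-130],[0,0,-3.3],1]])

```text
time: 9.15
ee_pos: [0.516, 0.0371, 0.2001]
tcp_rot: [179.9, -0.0, 88.7]
wrist_force: [0.2, 0.7, -0.6]
opening: 0.0001
grasp_force: 0.0
```

```bash
python3 -c "
import w; w.look('w7')"
```

```text
9.15 [0.516  0.0371 0.2001] [ 1.7986e+02 -1.0000e-02  8.8680e+01] [ 0.24  0.7  -0.55]
dowel z 0.027 px [278.   83.2] size [125  21] x ends [0.4656 0.5764] y at mid 0.1353 angle -0.46
dowel z 0.034 px [273.  166.9] size [121  33] x ends [0.4582 0.5712] y at mid 0.062 angle -0.25
line n 35 used 34 angle -1.1 y(0.513) 0.074
remaining y 0.012 d-angle -0.84
```

The dowel is 12.3 mm short and about 1° off, and the thin dowel hasn't moved. Last stroke: 24.5 mm of tip travel.

>>> play_rows(increments=[[[19,-1,45],[0,0,0],1],[[19,-1,90],[0,0,0],1],[[19,-1,120],[0,0,0],1],[[19,-1,127],[0,0,-1],1],[[19,-1,130.5],[0,0,-1],1],[[19,-1,131.3],[0,0,-1],1],[[19,-1,131.3],[0,0,-1],1],[[22,-1,131.3],[0,0,-0.5],1],[[25,-1,131.3],[0,0,0],1],[[28,-1,131.3],[0,0,0.5],1],[[31,-1,131.3],[0,0,1],1],[[34,-1,131.3],[0,0,1.5],1],[[37,-1,131.3],[0,0,2],1],[[40,-1,131.3],[0,0,2.5],1],[[42,-1,131.3],[0,0,2.5],1],[[43.5,-1,131.3],[0,0,2.5],1],[[43.5,-1,131.3],[0,0,2.5],1],[[43.5,-1,131.3],[0,0,2.5],1]])

```text
time: 11.0
ee_pos: [0.5136, 0.0812, 0.0687]
tcp_rot: [-179.9, -0.0, 86.3]
wrist_force: [-10.9, 0.5, 17.9]
opening: 0.0002
grasp_force: 8.8
```

>>> play_rows(increments=[[[0,0,-10],[0,0,0],1],[[0,0,-45],[0,0,0],1],[[-40,0,-90],[0,0,-2.5],1],[[-40,0,-130],[0,0,-2.5],1],[[-40,0,-130],[0,0,-2.5],1],[[-40,0,-130],[0,0,-2.5],1]])

```text
time: 11.6
ee_pos: [0.5126, 0.0407, 0.1984]
tcp_rot: [179.9, -0.0, 88.7]
wrist_force: [0.2, -0.0, 0.3]
opening: -0.0001
grasp_force: 0.0
```

```bash
python3 - <<'E'
from w import *
try: look('w8')
except Exception as e: print(e)
im,d=camera("top"); save("pics/t3.png",cv2.resize(im[172:262,228:368],(784,504),interpolation=cv2.INTER_CUBIC))
E
```

```text
11.6 [0.5126 0.0407 0.1984] [ 1.799e+02 -1.000e-02  8.870e+01] [ 0.17 -0.01  0.26]
dowel z 0.027 px [282.3  87.3] size [124  21] x ends [0.4665 0.5762] y at mid 0.1353 angle -0.56
dowel z 0.034 px [277.5 157.7] size [124  34] x ends [0.4585 0.5727] y at mid 0.0743 angle -0.2
line n 14 used 14 angle -1.3 y(0.513) 0.0744
remaining y 0.0 d-angle -1.1
```

View pics/w8.png

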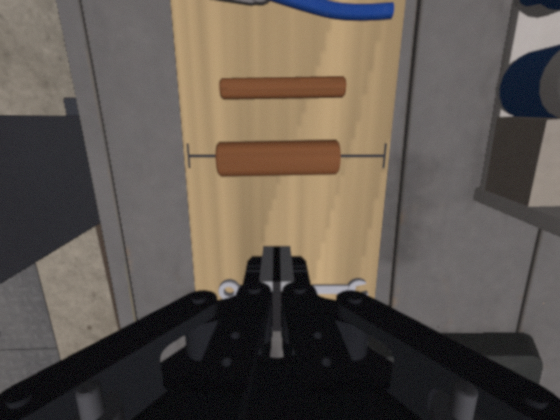

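View pics/t3.png

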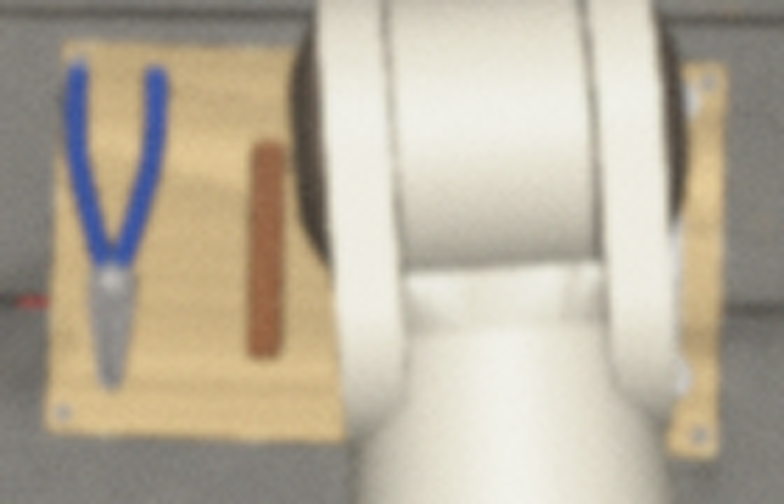

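The wrist view shows the thick dowel at (278,158) lying on the line, whose ends stick out at rows 156–157. It measures 0.0 mm off and about 1.1° turned. In the top view the arm hides the dowel, but the thin dowel (265,250) and the pliers haven't moved.

```bash
python3 -c "
from h import *; print(workorder.job_done())"
```

```text
the job is handed in; nothing more can be done
None
```

The job is handed in: by the wrist camera, the thick dowel lies on the line within measuring error, but about 1.1° out of parallel with it (1 mm at each end), and about 9 mm off the line's midpoint lengthwise, which rolling can't change. The thin dowel measured unmoved, and the last push pressed harder than intended (about 18 N against 2–3 N).

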